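# Stack the handled tray by feel and load a spice jar

### The job

Lift the handled tray and stack it squarely on the other tray, feeling gently along for the four sockets so that its lugs drop fully home without being forced. Then gently stand the spice jar upright in the stacked tray, let go of everything, and leave the other things on the worktop where they are.

Things in the scene. Friction and masses are not known exactly. Their poses are not given: they have to be found in the camera images.
- lower_tray: Lower tray: open pale wooden tray without handle, 250 mm long (its x) by 140 mm wide (its y), tea lights and pegs lying in it. It stands fast on the worktop and does not give way. Origin at the centre of its underside, on the worktop; z up. A steel socket frame lies on its rim.
- rim_mid (a point): Point of the lower tray 60 mm above its origin, level with the flat top of the steel socket frame (240 x 136 mm). In each of its two long rails (28 mm wide) are two sockets, 15 mm (x) by 16 mm (y) wide, 12 mm deep; the four lie at x = +-80, y = +-54 mm from the frame's own centre. The rest of the rails is flat.
- frame_slide (a point): Nominal middle of the socket frame's rail on the lower tray's -y side (x = 0, y = -54, z = 60 mm in the tray). The real frame is adjustable along the tray's x: its centre stands up to 14 mm either way from the tray's, different each time, NOT shown by any reported pose. It is clamped (80 N): the tray cannot shift it. In y it is centred.
- upper_tray: Handled tray that is to be stacked: pale wood, 220 mm long (its x) by 132 mm wide (its y), 0.3 to 0.55 kg, empty. Origin at the centre of its underside, level with the lugs' ends; z up. Four round steel lugs, 12 mm across and 10 mm long, at x = +-80, y = +-54 mm, carry it. Wall tops 45 mm above the origin, walls 6 mm thick. Either end may face either way.
- floor_mid (a point): Centre of the handled tray's inner floor, 15 mm above its origin. When the tray is fully home its underside rests on the socket frame and its origin is 50 mm above the lower tray's origin (this point 65 mm); while the lugs stand on the flat of the rails it is 10 mm higher, and the lugs slide along the rails with light friction.
- handle (a point): Centre of the handled tray's grip bar, 95 mm above that tray's origin, over its middle. The bar is level, 120 mm long along the tray's y, 16 mm thick (along x) and 18 mm high, fixed to the tray by two steel uprights at its ends.
- jar_mid (a point): Centre (half-way up) of the spice jar with the black cap, a cylinder 41 mm across and 105 mm high, standing upright alone between the trays, 0.11 kg. Its place is on the stacked tray's floor, at either side of the handle; the middle of each half is 58 mm from the handle along the tray's x.
- jar: The same spice jar; origin at the centre of its underside, z up its axis.
- salt_mid (a point): Bystander: glass salt shaker, 44 mm across, 90 mm high; the point is 40 mm up its axis.
- mill_mid (a point): Bystander: dark wooden pepper mill, 58 mm across, 160 mm high; the point is 40 mm up its axis.
- honey_mid (a point): Bystander: honey jar, about 60 mm across, 86 mm high; the point is 40 mm up its axis.
- mug_mid (a point): Bystander: striped mug, 84 x 123 mm, 91 mm high; the point is 40 mm above its origin.
Not all that is in view belongs to the job. Leave any purple look-alike of the jar alone.

How it is judged (in metres and radians):
On the way, in this order (a step that is already met when the one before it is completed fails the run):
1. the handled tray is fully home on the lower tray: all four lugs down in the sockets (z of upper_tray in the frame of lower_tray between 0.045 and 0.0525 m and horizontal distance between upper_tray and lower_tray below 0.02 m and angle between the x axis of upper_tray and the x axis of lower_tray, either way round below 0.06 rad and angle between upper_tray's own z axis and vertical below 0.03 rad), for 0.2 s.
2. the spice jar stands upright in the stacked tray (x of jar_mid in the frame of upper_tray between -0.1 and 0.1 m and y of jar_mid in the frame of upper_tray between -0.058 and 0.058 m and z of jar_mid in the frame of upper_tray between 0.061 and 0.074 m and angle between jar_mid's own z axis and vertical below 0.08 rad), for 0.2 s.
At the end, for the whole second after the job is handed in: The handled tray's origin is 45 to 52.5 mm above the lower tray's origin (lugs in the sockets), within 20 mm of it in plan, the long sides parallel within 0.06 rad, level within 0.03 rad; the spice jar stands on its floor, upright within 0.08 rad; both are at rest (all of step 1 and all of step 2 and linear speed of each of upper_tray, jar below 0.02 m/s); the robot touches nothing.
It fails at once if the trays are pressed or knocked together with more than 60 N (contact force between upper_tray and lower_tray above 60 N).
It fails at once if the jar is dropped or pressed into the tray with more than 40 N (contact force between jar and upper_tray above 40 N).
It fails at once if a bystander is moved by more than 30 mm (distance of any of salt_mid, mill_mid, honey_mid, mug_mid from where it was at the start of the episode above 0.03 m).
It also fails if it takes over 72 s, if anything falls off the work surface, if the arm or the gripper's body presses on something with over 40 N, if the wrist force passes 120 N, or if a joint passes its speed limit or range.

### The arm

A 6-joint arm with a two-finger parallel gripper is mounted at the origin on a cart in front of the work surface, level with it; the furniture and walls round the work are solid. World frame = base frame: x ahead of the robot, y to its left, z up, the work surface at z = 0. Lengths are in m, angles in degrees, forces in N, time in s.
With the tool pointing down it reaches from about 0.275 to 0.825 m from the base axis. Payload 4.9 kg.
Tool frame: the origin (TCP) lies midway between the tips of the shut fingers; the grasp point (between the pads) lies 19 mm behind it; z points along the fingers, y is the line along which they close (so a half turn about z gives the same grasp; the last joint's range is limited). The gripper opens to 85 mm and grips with 20 to 120 N. Pads are 22 mm wide; open, the fingers measure 114 mm over their backs; the gripper's body (76 mm by 85 mm) begins 54 mm behind the grasp point. The pads swing forward as they close: fully open they stand 13 mm farther back than shut.
Start: joints at [-75.986, 18.69, -11.035, 60.275, 0, 82.311], TCP at [0.203, -0.511, 0.231] pointing down, gripper open.
Joint ranges: [-152.03, 152.03], [-55.5, 102.48], [-74.3, 77.21], [-110.64, 120.58], [-84.22, 78.4], [-180, 180]. Speed limits (degrees/s): [147.25, 147.25, 180, 180, 180, 180].

### API

Orientations are given as a 3x3 rotation matrix whose columns are the frame's x, y, z axes.
In Python, from plant import * gives the robot as it stands.
- The arm moves only by the tool send_rows, never from a script. Its argument "targets" is a list of rows, each a list of 7 numbers: the shift along the tool's x, y, z in cm, then the turn, a rotation vector about the tool's x, y, z in degrees, then the opening, from 0 (shut) to 1 (fully open). A call has 1 to 10 rows; each row shifts and turns the commanded pose from where the row before left it, along the tool's axes as they then stand; what a row does not reach is not made up. A row lasts 1/12 s, in which the tool goes at most 41.7 mm and 7.16 degrees, less where a joint would pass 70% of its speed; a pose out of reach is approached as far as the arm can. A call is refused whole if a number of a shift passes 4.17 or a number of a turn 7.16, either way. A call with a gripper value outside its range is refused whole. The fingers move at their own pace and stop on an object; "newtons" is the grip in N (left out, the last holds). Time passes only in rows, so rows that do not move let the fingers close. It gives the time, the measured TCP pose, the force, the opening and the grip force at its end, in the units of the state.
- get_state(): the state, without advancing time (a new reading comes with each control period).
- snapshot(name): name is "scene" or "side" or "wrist"; returns a dict with "image" (480x640x3 uint8, blue, green, red), "fx", "fy", "cx", "cy" (pixels), "dist_coeffs" ([k1, k2, p1, p2, k3] as OpenCV has them; the pictures are not rectified), "R" (3x3) and "t" (3): a world point X has camera coordinates R X + t. Camera axes: x right, y down, z forward; pixel columns grow to the right and rows downward; lengths in m; the calibration is good to about 2 mm. A picture is of the moment at which its call begins. There is no depth.
- close_job(): hands the job in; it is judged then, once.
The state is a dict: "time_s": time; "joint_pos": joint angles; "joint_vel": joint speeds; "effort": joint torques, N m; "position": TCP position; "tcp_rot": TCP orientation; "wrist_force": force on the tool from outside, world axes, zero at the start; "torque": the same for the moment, N m; "width": finger opening in m; "grasp_force": force on a finger pad.
Only numpy, scipy, OpenCV 4.12 (cv2) and the standard library are available. Lean on these libraries where they do the work, as an engineer would, in place of code of your own. Each camera call takes 0.05 s, during which the arm holds its last target. There are 200 camera calls.

## Working session

There is one attempt and no reset: what is moved stays moved. The work goes in short steps, Python scripts to look and compute and a tool call to move; the robot and the scene stay as the last step left them, time stands still between calls to the robot, and variables do not carry over. Pictures are saved under pics/ and viewed, at most 10 in all, crops included, and the job is handed in when it is done.

Besides the shell and the picture viewer there is one more tool, called after ">>>" as name(argument=value, ...), one argument or row to a line, values as JSON. send_rows: Moves the arm, as the interface text tells. Its arguments: {"type":"object","properties":{"targets":{"type":"array","items":{"type":"array","items":{"type":"number"}}},"newtons":{"type":"number"}},"required":["targets"]}

```bash
mkdir -p pics; ls; python3 - <<'E'
from plant import *
import cv2,pickle,numpy as np
S={}
for n in("scene","side","wrist"):
    s=snapshot(n);S[n]=s;cv2.imwrite(f"pics/{n}0.png",s["image"])
    print(n,(-np.array(s["R"]).T@np.array(s["t"])).round(3),s["fx"],s["dist_coeffs"])
pickle.dump(S,open("s0.pkl","wb"))
st=get_state();print(st)
E
```

```text
pics
scene [0.205 0.659 0.714] 463.8838356707722 [-0.00126096  0.          0.          0.          0.        ]
side [0.185 0.996 0.857] 560.6525167492545 [-0.05244129  0.          0.          0.          0.        ]
wrist [ 0.274 -0.481  0.373] 403.86022109324387 [-0.00586957  0.          0.          0.          0.        ]
{'time_s': 0.15, 'joint_pos': array([-7.59844067e+01,  1.87235376e+01, -1.10776044e+01,  6.02747218e+01,
        7.88398170e-04,  8.23126766e+01]), 'joint_vel': array([-0.03528655, -0.07344166,  0.28661287,  0.02891654,  0.04230781,
       -0.10278768]), 'effort': array([ 1.51506480e-03, -4.43702960e+01,  2.62665725e+01,  1.05272801e-02,
       -3.98622251e-05,  6.56261989e-06]), 'position': array([ 0.20331156, -0.51057777,  0.23067936]), 'tcp_rot': array([[ 9.29113781e-01,  3.69793846e-01, -3.07321278e-04],
       [ 3.69793924e-01, -9.29112907e-01,  1.28798724e-03],
       [ 1.90753588e-04, -1.31033223e-03, -9.99999123e-01]]), 'wrist_force': array([0.39316982, 1.07678961, 0.26138953]), 'torque': array([-0.00742772, -0.00482904, -0.01584185]), 'grasp_force': 0.0, 'width': 0.08544737965443479}
```

View pics/scene0.png

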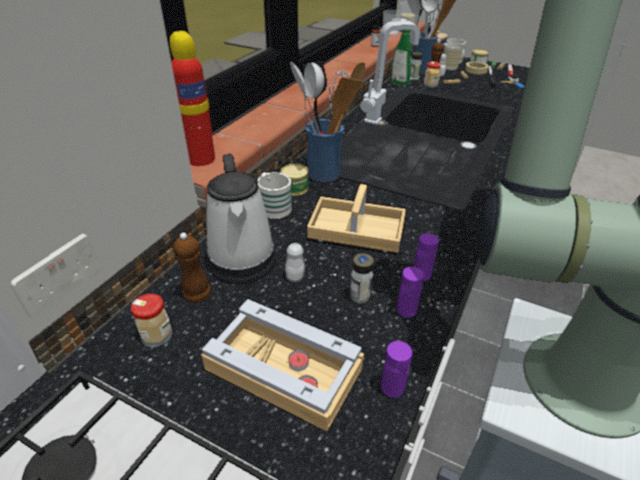

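View pics/side0.png

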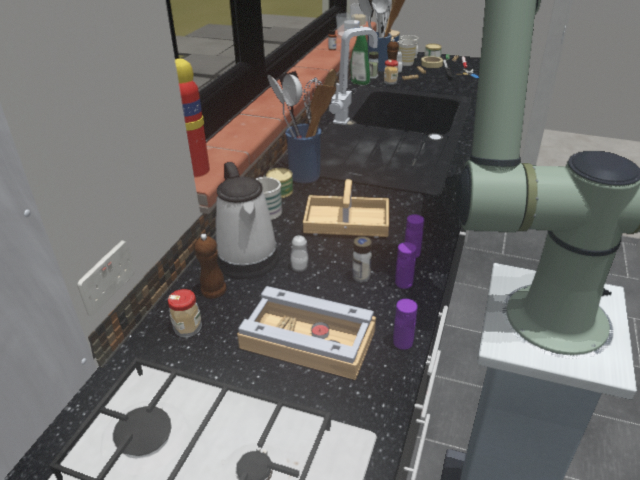

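The scene view shows:
- Lower tray with the steel frame, about (285,360).
- Handled tray, about (357,222).
- Jar with the black cap, about (361,278).
- Things that could be mistaken for the jar: three purple cylinders at (427,257), (409,292) and (396,370), and the salt shaker at (295,262).

By the description, the jar is the white-labelled one with the black cap at (361,278). I'll check that in a close montage.

```bash
python3 - <<'E'
import cv2,pickle,numpy as np
S=pickle.load(open("s0.pkl","rb"))
a=S["scene"]["image"];b=S["side"]["image"];w=S["wrist"]["image"]
r=lambda im,x,y,ww,h:cv2.resize(im[y:y+h,x:x+ww],(400,300),interpolation=cv2.INTER_CUBIC)
m=np.vstack([np.hstack([r(a,195,295,180,135),r(b,230,280,160,120)]),np.hstack([r(a,290,175,160,120),cv2.resize(w,(400,300))])])
cv2.imwrite("pics/m1.png",m)
E
```

```text
(no output)
```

View pics/m1.png

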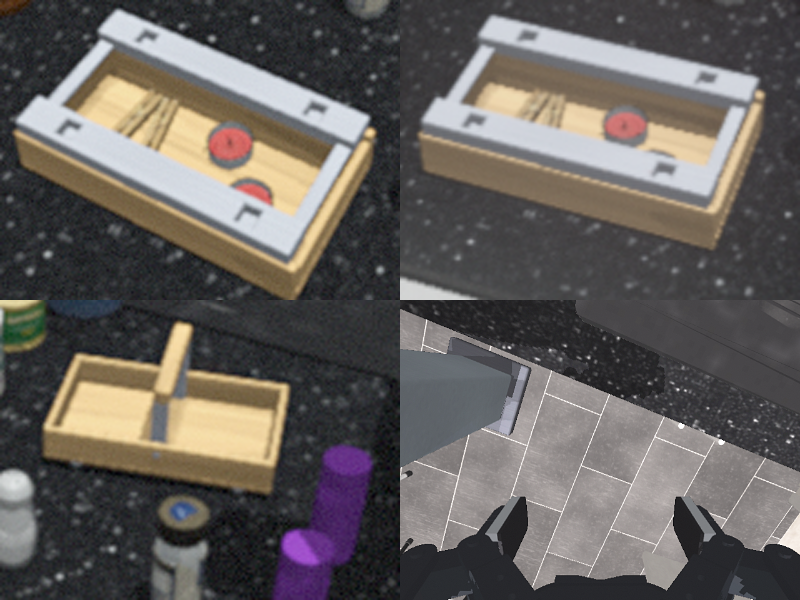

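The crop shows:
- The jar is the white-labelled one with the black cap; in the scene its cap is at about (363,260).
- All four sockets are visible. In the scene they are at (261,311), (337,343), (226,352) and (307,390).
- The frame is shifted along the tray, towards the image's left.
- The handled tray's bar runs across its middle.

```bash
cat > h.py <<'E'
import cv2,pickle,numpy as np
from scipy.optimize import least_squares
def proj(s,P):
    R=np.array(s["R"],float);K=np.array([[s["fx"],0,s["cx"]],[0,s["fy"],s["cy"]],[0,0,1]],float)
    return cv2.projectPoints(np.array(P,float).reshape(-1,1,3),cv2.Rodrigues(R)[0],np.array(s["t"],float),K,np.array(s["dist_coeffs"],float))[0][:,0]
def place(p,L): # p=x,y,yaw ; L local points nx3
    c,s_=np.cos(p[2]),np.sin(p[2]);L=np.array(L,float)
    return np.c_[p[0]+c*L[:,0]-s_*L[:,1],p[1]+s_*L[:,0]+c*L[:,1],L[:,2]]
def fit(obs,p0): # obs: list of (snap, local pts, pixels)
    f=lambda p:np.concatenate([(proj(s,place(p,L))-np.array(px)).ravel() for s,L,px in obs])
    r=least_squares(f,p0,loss="soft_l1");return r.x,f(r.x).reshape(-1,2)
E
python3 - <<'E'
from h import *
S=pickle.load(open("s0.pkl","rb"));A,B=S["scene"],S["side"]
def show(n,o,p0):
    p,r=fit(o,p0);print(n,p[:2].round(4),np.degrees(p[2]).round(2),"res",r.round(1).tolist())
# image left = +x ; farther from camera = -y
so=lambda z:[[.08,-.054,z],[-.08,-.054,z],[.08,.054,z],[-.08,.054,z]]
pa=[(261.2,311.2),(336.8,342.7),(225.6,352.2),(306.6,390.4)];pb=[(280.8,294.4),(352.4,310.8),(259.6,328.4),(334.8,347.2)]
for n,o in(("sceneonly",[(A,so(.059),pa)]),("both",[(A,so(.059),pa),(B,so(.059),pb)])):show(n,o,[.35,.25,.0])
show("traybottom",[(A,[[.125,.07,0],[-.125,.07,0]],[(204.9,369.3),(326.9,429.1)])],[.35,.25,0])
c=[[.11,-.066,.045],[.11,.066,.045],[-.11,.066,.045],[-.11,-.066,.045]]
show("upper",[(A,c,[(321.2,197),(308,227),(400,239.8),(406,208.6)])],[.35,-.2,0])
show("jar",[(A,[[0,0,.105]],[(363.2,260.2)])],[.35,0,0])
show("salt",[(A,[[0,0,0]],[(295,278)])],[.35,0,0]);show("mill",[(A,[[0,0,0]],[(196,297)])],[.35,0,0]);show("mug",[(A,[[0,0,0]],[(276,214)])],[.35,0,0])
for q in((394,393),(405,315),(423,278)):show("purple",[(A,[[0,0,0]],[q])],[.35,0,0])
E
```

```text
sceneonly [0.4938 0.2294] -0.43 res [[-0.5, -0.1], [-0.2, 0.5], [0.4, -0.3], [0.2, -0.0]]
both [0.4943 0.2288] -0.53 res [[-0.5, -0.5], [-0.4, 0.3], [0.4, -0.7], [0.0, -0.4], [-0.0, 0.2], [-0.2, 0.5], [0.1, 0.2], [0.8, 0.8]]
traybottom [0.494  0.2282] 0.07 res [[-0.3, -0.3], [0.3, 0.2]]
upper [ 0.5397 -0.2086] 14.15 res [[-0.4, -0.2], [0.2, -0.6], [0.5, 0.7], [-0.4, 0.1]]
jar [ 0.4422 -0.0018] 0.0 res [[0.0, -0.0]]
salt [0.5935 0.0118] 0.0 res [[0.0, 0.0]]
mill [0.7495 0.1619] 0.0 res [[-0.0, -0.0]]
mug [ 0.7594 -0.1771] 0.0 res [[0.0, 0.0]]
purple [0.2959 0.1834] 0.0 res [[0.0, -0.0]]
purple [0.3396 0.0009] 0.0 res [[0.0, -0.0]]
purple [ 0.3408 -0.1236] 0.0 res [[0.0, -0.0]]
```

```bash
cat >> h.py <<'E'
from scipy.spatial.transform import Rotation as Ro
def plan(pos,xang=None,n=10,grip=1):
    """rows to go straight from the measured pose to TCP pos, tool down, tool x at world angle xang"""
    from plant import get_state
    st=get_state();p=np.array(st["position"]);R=np.array(st["tcp_rot"])
    if xang is None: G=R
    else:
        a=np.radians(xang);G=np.array([[np.cos(a),np.sin(a),0],[np.sin(a),-np.cos(a),0],[0,0,-1]])
    rv=Ro.from_matrix(R.T@G).as_rotvec(degrees=True);p0=p.copy();rows=[]
    for i in range(n):
        d=np.round(R.T@(p0+(np.array(pos)-p0)*(i+1)/n-p)*100,1);r=np.round(rv/n,1)
        rows.append([*d.tolist(),*r.tolist(),grip]);p=p+R@d/100;R=R@Ro.from_rotvec(r,degrees=True).as_matrix()
    for i in range(0,n,10):print(rows[i:i+10])
    print("end",p.round(4),"xang",np.degrees(np.arctan2(R[1,0],R[0,0])).round(1),"of",pos,xang)
E
python3 -c "
from h import *
plan([.5397,-.2086,.23],104.15,16)"
```

```text
[[2.7, -1.0, 0.0, -0.0, -0.0, -5.2, 1], [2.7, -0.7, 0.0, -0.0, -0.0, -5.2, 1], [2.8, -0.5, 0.0, -0.0, -0.0, -5.2, 1], [2.8, -0.2, 0.0, -0.0, -0.0, -5.2, 1], [2.8, 0.0, 0.0, -0.0, -0.0, -5.2, 1], [2.8, 0.3, 0.0, -0.0, -0.0, -5.2, 1], [2.8, 0.5, 0.0, -0.0, -0.0, -5.2, 1], [2.7, 0.8, 0.0, -0.0, -0.0, -5.2, 1], [2.6, 1.0, 0.1, -0.0, -0.0, -5.2, 1], [2.6, 1.3, -0.0, -0.0, -0.0, -5.2, 1]]
[[2.4, 1.5, -0.0, -0.0, -0.0, -5.2, 1], [2.2, 1.7, -0.0, -0.0, -0.0, -5.2, 1], [2.1, 1.9, -0.0, -0.0, -0.0, -5.2, 1], [1.9, 2.1, -0.0, -0.0, -0.0, -5.2, 1], [1.7, 2.2, -0.0, -0.0, -0.0, -5.2, 1], [1.5, 2.4, -0.0, -0.0, -0.0, -5.2, 1]]
end [ 0.5397 -0.2091  0.23  ] xang 104.9 of [0.5397, -0.2086, 0.23] 104.15
```

>>> send_rows(
  targets=[
    [2.7, -1.0, 0, 0, 0, -5.2, 1],
    [2.7, -0.7, 0, 0, 0, -5.2, 1],
    [2.8, -0.5, 0, 0, 0, -5.2, 1],
    [2.8, -0.2, 0, 0, 0, -5.2, 1],
    [2.8, 0, 0, 0, 0, -5.2, 1],
    [2.8, 0.3, 0, 0, 0, -5.2, 1],
    [2.8, 0.5, 0, 0, 0, -5.2, 1],
    [2.7, 0.8, 0, 0, 0, -5.2, 1],
    [2.6, 1.0, 0.1, 0, 0, -5.2, 1],
    [2.6, 1.3, 0, 0, 0, -5.2, 1],
  ],
)

```text
time_s: 0.98
position: [0.4143, -0.3206, 0.23]
tcp_rot: [[0.277, 0.961, -0.0], [0.961, -0.277, 0.0], [0.0, -0.001, -1.0]]
wrist_force: [1.6, -1.2, -0.3]
width: 0.0855
grasp_force: 0.0
```

>>> send_rows(
  targets=[
    [2.4, 1.5, 0, 0, 0, -5.2, 1],
    [2.2, 1.7, 0, 0, 0, -5.2, 1],
    [2.1, 1.9, 0, 0, 0, -5.2, 1],
    [1.9, 2.1, 0, 0, 0, -5.2, 1],
    [1.7, 2.2, 0, 0, 0, -5.2, 1],
    [1.5, 2.4, 0, 0, 0, -4.5, 1],
    [0, 0, 0, 0, 0, 0, 1],
    [0, 0, 0, 0, 0, 0, 1],
  ],
)

```text
time_s: 1.65
position: [0.5402, -0.2083, 0.2297]
tcp_rot: [[-0.247, 0.969, -0.001], [0.969, 0.247, 0.0], [0.0, -0.001, -1.0]]
wrist_force: [0.4, -0.4, 0.6]
width: 0.0856
grasp_force: 0.0
```

```bash
python3 - <<'E'
from plant import *
import cv2,pickle
from h import *
s=snapshot("wrist");cv2.imwrite("pics/w1.png",s["image"]);pickle.dump(s,open("w1.pkl","wb"))
st=get_state();print(st["position"],st["tcp_rot"].round(3).tolist(),st["time_s"])
yaw=np.radians(14.15)
print(proj(s,place([.5397,-.2086,yaw],[[0,-.06,.104],[0,.06,.104],[.008,0,.104],[-.008,0,.104]])).round(0).tolist())
E
```

```text
[ 0.53953824 -0.20909546  0.22978982] [[-0.246, 0.969, -0.001], [0.969, 0.246, 0.0], [0.0, -0.001, -1.0]] 1.7
[[320.0, 310.0], [321.0, 142.0], [332.0, 231.0], [309.0, 231.0]]
```

View pics/w1.png

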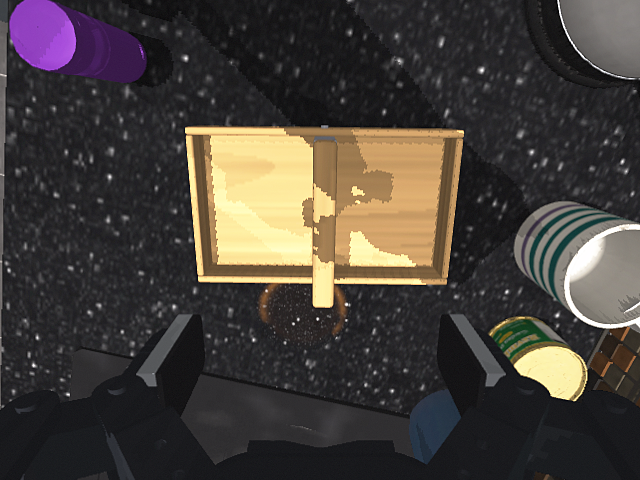

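The wrist view shows the bar from (324,140) to (322,306), within 2–3 px of the prediction, and it lies between the fingers. I'll go down and grip.

>>> send_rows(
  targets=[
    [0.2, 0.15, 2.5, 0, 0, 0, 1],
    [0, 0, 3, 0, 0, 0, 1],
    [0, 0, 3, 0, 0, 0, 1],
    [0, 0, 3, 0, 0, 0, 1],
    [0, 0, 2.5, 0, 0, 0, 1],
    [0, 0, 1.3, 0, 0, 0, 1],
    [0, 0, 0, 0, 0, 0, 0.6],
    [0, 0, 0, 0, 0, 0, 0.4],
    [0, 0, 0, 0, 0, 0, 0],
    [0, 0, 0, 0, 0, 0, 0],
  ],
  newtons=70,
)

```text
time_s: 2.53
position: [0.5416, -0.2082, 0.0789]
tcp_rot: [[-0.245, 0.97, 0.002], [0.97, 0.245, -0.001], [-0.002, 0.002, -1.0]]
wrist_force: [-0.0, 0.3, -1.2]
width: 0.0388
grasp_force: 0.0
```

>>> send_rows(
  targets=[
    [0, 0, 0, 0, 0, 0, 0],
    [0, 0, 0, 0, 0, 0, 0],
    [0, 0, 0, 0, 0, 0, 0],
    [0, 0, 0, 0, 0, 0, 0],
    [0, 0, 0, 0, 0, 0, 0],
  ],
)

```text
time_s: 2.95
position: [0.5417, -0.2076, 0.0788]
tcp_rot: [[-0.245, 0.97, 0.002], [0.97, 0.245, -0.001], [-0.002, 0.002, -1.0]]
wrist_force: [-0.8, 0.5, 6.7]
width: 0.0147
grasp_force: 69.0
```

>>> send_rows(
  targets=[
    [0, 0, -0.5, 0, 0, 0, 0],
    [0, 0, -1, 0, 0, 0, 0],
    [0, 0, -2, 0, 0, 0, 0],
    [0, 0, -2.5, 0, 0, 0, 0],
    [0, 0, -2.5, 0, 0, 0, 0],
    [0, 0, -2.5, 0, 0, 0, 0],
    [0, 0, -2, 0, 0, 0, 0],
    [0, 0, -1, 0, 0, 0, 0],
    [0, 0, -0.5, 0, 0, 0, 0],
    [0, 0, 0, 0, 0, 0, 0],
  ],
)

```text
time_s: 3.78
position: [0.5409, -0.2072, 0.2229]
tcp_rot: [[-0.245, 0.969, 0.001], [0.969, 0.245, -0.0], [-0.001, 0.001, -1.0]]
wrist_force: [-0.1, 0.3, -4.0]
width: 0.0145
grasp_force: 68.6
```

```bash
python3 - <<'E'
from plant import *
from h import *
s=snapshot("side");cv2.imwrite("pics/x.png",s["image"])
st=get_state();print(st["wrist_force"],st["torque"],st["width"],st["grasp_force"])
plan([.43,-.12,.225],None,8,0)
E
```

```text
[-0.77411375  0.10003549 -5.48514914] [-0.00714109  0.02440125  0.04864812] 0.014537801262704132 68.64706993103027
[[1.4, -1.1, -0.0, 0.0, 0.0, 0.0, 0], [1.4, -1.0, -0.1, 0.0, 0.0, 0.0, 0], [1.4, -1.1, -0.0, 0.0, 0.0, 0.0, 0], [1.4, -1.1, -0.1, 0.0, 0.0, 0.0, 0], [1.4, -1.1, 0.0, 0.0, 0.0, 0.0, 0], [1.4, -1.0, -0.0, 0.0, 0.0, 0.0, 0], [1.3, -1.1, -0.1, 0.0, 0.0, 0.0, 0], [1.4, -1.1, -0.0, 0.0, 0.0, 0.0, 0]]
end [ 0.4298 -0.1205  0.2248] xang 104.2 of [0.43, -0.12, 0.225] None
```

>>> send_rows(
  targets=[
    [0.7, -0.5, 0, 0, 0, 0, 0],
    [1.4, -1.0, -0.1, 0, 0, 0, 0],
    [1.4, -1.1, 0, 0, 0, 0, 0],
    [1.4, -1.1, -0.1, 0, 0, 0, 0],
    [1.4, -1.1, 0, 0, 0, 0, 0],
    [1.4, -1.0, 0, 0, 0, 0, 0],
    [1.4, -1.1, 0, 0, 0, 0, 0],
    [1.4, -1.1, 0, 0, 0, 0, 0],
    [0.7, -0.5, 0, 0, 0, 0, 0],
  ],
)

```text
time_s: 4.58
position: [0.4274, -0.1173, 0.2227]
tcp_rot: [[-0.246, 0.969, -0.004], [0.969, 0.246, 0.002], [0.003, -0.004, -1.0]]
wrist_force: [-1.0, -0.1, -5.6]
width: 0.0149
grasp_force: 68.7
```

```bash
python3 -c "
from h import *
plan([.43,.08,.225],95,10,0)"
```

```text
[[1.9, 0.5, -0.0, -0.0, -0.0, 0.9, 0], [1.9, 0.5, -0.0, -0.0, -0.0, 0.9, 0], [1.9, 0.4, -0.1, -0.0, -0.0, 0.9, 0], [2.0, 0.5, 0.0, -0.0, -0.0, 0.9, 0], [1.9, 0.3, 0.0, -0.0, -0.0, 0.9, 0], [1.9, 0.4, -0.0, -0.0, -0.0, 0.9, 0], [2.0, 0.3, -0.0, -0.0, -0.0, 0.9, 0], [1.9, 0.3, -0.0, -0.0, -0.0, 0.9, 0], [2.0, 0.3, -0.1, -0.0, -0.0, 0.9, 0], [2.0, 0.2, 0.0, -0.0, -0.0, 0.9, 0]]
end [0.4296 0.0804 0.2252] xang 95.2 of [0.43, 0.08, 0.225] 95
```

>>> send_rows(
  targets=[
    [1.0, 0.3, 0, 0, 0, 0.5, 0],
    [1.9, 0.5, 0, 0, 0, 0.9, 0],
    [1.9, 0.4, -0.1, 0, 0, 0.9, 0],
    [2.0, 0.5, 0, 0, 0, 0.9, 0],
    [1.9, 0.4, 0, 0, 0, 0.9, 0],
    [1.9, 0.4, 0, 0, 0, 0.9, 0],
    [2.0, 0.3, 0, 0, 0, 0.9, 0],
    [1.9, 0.3, 0, 0, 0, 0.9, 0],
    [2.0, 0.3, -0.1, 0, 0, 0.9, 0],
    [2.0, 0.2, 0, 0, 0, 0.9, 0],
  ],
)

```text
time_s: 5.42
position: [0.4326, 0.0702, 0.2256]
tcp_rot: [[-0.097, 0.995, -0.001], [0.995, 0.097, -0.0], [0.0, -0.001, -1.0]]
wrist_force: [1.6, -0.3, -4.1]
width: 0.0145
grasp_force: 68.7
```

```bash
python3 -c "
from h import *
plan([.494,.2288,.225],89.6,10,0)"
```

```text
[[1.5, 0.8, 0.0, -0.0, -0.0, 0.6, 0], [1.5, 0.7, 0.0, -0.0, -0.0, 0.6, 0], [1.6, 0.7, 0.0, -0.0, -0.0, 0.6, 0], [1.5, 0.8, 0.0, -0.0, -0.0, 0.6, 0], [1.6, 0.7, 0.0, -0.0, -0.0, 0.6, 0], [1.5, 0.6, 0.0, -0.0, -0.0, 0.6, 0], [1.6, 0.7, 0.0, -0.0, -0.0, 0.6, 0], [1.6, 0.7, 0.0, -0.0, -0.0, 0.6, 0], [1.5, 0.6, 0.0, -0.0, -0.0, 0.6, 0], [1.6, 0.6, 0.1, -0.0, -0.0, 0.6, 0]]
end [0.4938 0.2285 0.2245] xang 89.6 of [0.494, 0.2288, 0.225] 89.6
```

>>> send_rows(
  targets=[
    [1.5, 0.8, 0, 0, 0, 0.6, 0],
    [1.5, 0.7, 0, 0, 0, 0.6, 0],
    [1.6, 0.7, 0, 0, 0, 0.6, 0],
    [1.5, 0.8, 0, 0, 0, 0.6, 0],
    [1.6, 0.7, 0, 0, 0, 0.6, 0],
    [1.5, 0.6, 0, 0, 0, 0.6, 0],
    [1.6, 0.7, 0, 0, 0, 0.6, 0],
    [1.6, 0.7, 0, 0, 0, 0.6, 0],
    [1.5, 0.6, 0, 0, 0, 0.6, 0],
    [1.6, 0.6, 0, 0, 0, 0.6, 0],
  ],
)

```text
time_s: 6.25
position: [0.4938, 0.2282, 0.2251]
tcp_rot: [[0.007, 1.0, -0.002], [1.0, -0.007, -0.001], [-0.001, -0.002, -1.0]]
wrist_force: [0.1, -0.4, -4.6]
width: 0.0147
grasp_force: 68.7
```

>>> send_rows(
  targets=[
    [0, 0, 0, 0, 0, 0, 0],
    [0, 0, 2, 0, 0, 0, 0],
    [0, 0, 2, 0, 0, 0, 0],
    [0, 0, 1.5, 0, 0, 0, 0],
    [0, 0, 0.8, 0, 0, 0, 0],
    [0, 0, 0, 0, 0, 0, 0],
    [0, 0, 0, 0, 0, 0, 0],
  ],
)

```text
time_s: 6.83
position: [0.4938, 0.2273, 0.163]
tcp_rot: [[0.007, 1.0, -0.001], [1.0, -0.007, -0.0], [-0.0, -0.001, -1.0]]
wrist_force: [1.2, 0.6, -4.6]
width: 0.0148
grasp_force: 68.8
```

```bash
python3 - <<'E'
from plant import *
from h import *
a=snapshot("scene");b=snapshot("side");pickle.dump((a,b),open("s2.pkl","wb"))
r=lambda im,x,y,ww,h:cv2.resize(im["image"][y:y+h,x:x+ww],(800,300),interpolation=cv2.INTER_CUBIC)
cv2.imwrite("pics/m2.png",np.vstack([cv2.resize(a["image"][270:430,190:390],(400,320),interpolation=cv2.INTER_CUBIC) if 0 else np.hstack([cv2.resize(a["image"][250:430,190:390],(400,360),interpolation=cv2.INTER_CUBIC),cv2.resize(b["image"][230:410,210:410],(400,360),interpolation=cv2.INTER_CUBIC)])]))
st=get_state();print(st["position"],st["tcp_rot"].round(4).tolist(),st["wrist_force"],st["torque"])
E
```

```text
[0.49492796 0.22768495 0.16421102] [[0.0071, 1.0, 0.0015], [1.0, -0.0071, 0.0004], [0.0004, 0.0015, -1.0]] [ 0.5547841   0.68486134 -3.81216548] [-0.00471263 -0.04778155 -0.02934774]
```

View pics/m2.png

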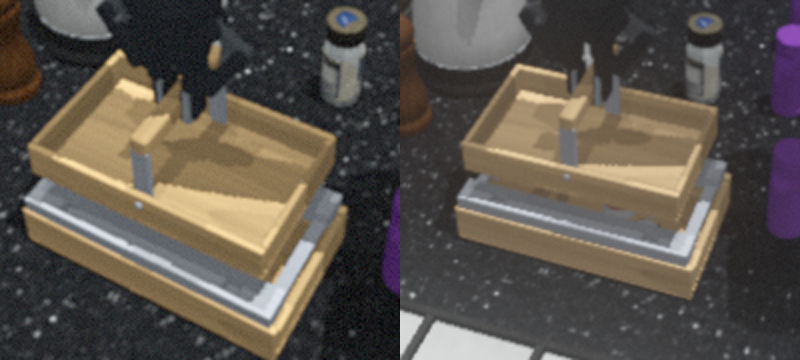

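The tray is held level over the lower tray. Its rim corners in the scene are about (204,325), (321,375), (357,320) and (249,277). I'll fit its pose so I can compare it with the frame in the same cameras.

```bash
python3 - <<'E'
from h import *
a,b=pickle.load(open("s2.pkl","rb"));z=.1303
c=[[.11,.066,z],[-.11,.066,z],[-.11,-.066,z],[.11,-.066,z]]
pa=[(204,325),(321,375.5),(357,320),(249,277.5)];pb=[(241.5,304),(351.5,323),(368,287.5),(269,264)]
for o in([(a,c,pa)],[(b,c,pb)],[(a,c,pa),(b,c,pb)]):
    p,r=fit(o,[.49,.23,0]);print(p[:2].round(4),np.degrees(p[2]).round(2),r.round(1).tolist())
E
```

```text
[0.4907 0.2321] -0.47 [[-1.8, -0.5], [0.4, 4.1], [1.4, -0.5], [-0.4, -1.6]]
[0.4913 0.2301] 0.29 [[-0.3, 0.0], [-0.1, 6.6], [2.2, -3.0], [-0.7, -0.6]]
[0.4907 0.2317] -0.3 [[-1.7, -0.5], [0.8, 3.7], [1.5, -0.9], [-0.5, -1.7], [-0.5, 0.2], [-0.5, 7.7], [2.4, -2.0], [-0.2, -0.3]]
```

The corner picks are noisy. The tool pose and the wrist view put the tray within about 1–2 mm of the frame. I'll go down gently and feel.

>>> send_rows(
  targets=[
    [0, 0, 1, 0, 0, 0, 0],
    [0, 0, 0.8, 0, 0, 0, 0],
    [0, 0, 0.3, 0, 0, 0, 0],
    [0, 0, 0, 0, 0, 0, 0],
    [0, 0, 0, 0, 0, 0, 0],
  ],
)

```text
time_s: 7.35
position: [0.4939, 0.2275, 0.1419]
tcp_rot: [[0.007, 1.0, -0.001], [1.0, -0.007, -0.0], [-0.0, -0.001, -1.0]]
wrist_force: [-0.2, 0.1, -4.2]
width: 0.0145
grasp_force: 68.7
```

>>> send_rows(
  targets=[
    [0, 0, 0.1, 0, 0, 0, 0],
    [0, 0, 0.1, 0, 0, 0, 0],
    [0, 0, 0, 0, 0, 0, 0],
  ],
)

```text
time_s: 7.6
position: [0.4943, 0.2276, 0.1403]
tcp_rot: [[0.007, 1.0, 0.0], [1.0, -0.007, 0.0], [0.0, 0.0, -1.0]]
wrist_force: [-0.4, -0.3, -4.3]
width: 0.0148
grasp_force: 68.8
```

>>> send_rows(
  targets=[
    [0, 0, 0.1, 0, 0, 0, 0],
    [0, 0, 0, 0, 0, 0, 0],
  ],
)

```text
time_s: 7.77
position: [0.4942, 0.2276, 0.1393]
tcp_rot: [[0.007, 1.0, 0.0], [1.0, -0.007, 0.0], [0.0, 0.0, -1.0]]
wrist_force: [-0.5, -0.2, -4.6]
width: 0.0149
grasp_force: 68.8
```

>>> send_rows(
  targets=[
    [0, 0, 0.1, 0, 0, 0, 0],
    [0, 0, 0, 0, 0, 0, 0],
  ],
)

```text
time_s: 7.93
position: [0.4944, 0.2277, 0.1387]
tcp_rot: [[0.007, 1.0, 0.001], [1.0, -0.007, 0.0], [0.0, 0.001, -1.0]]
wrist_force: [-1.5, -0.3, -0.8]
width: 0.0148
grasp_force: 69.3
```

>>> send_rows(
  targets=[
    [0, 0, 0.1, 0, 0, 0, 0],
    [0, 0, 0, 0, 0, 0, 0],
  ],
)

```text
time_s: 8.1
position: [0.4945, 0.2278, 0.1386]
tcp_rot: [[0.007, 1.0, 0.001], [1.0, -0.007, 0.0], [0.0, 0.001, -1.0]]
wrist_force: [-1.8, -1.1, 6.5]
width: 0.0145
grasp_force: 70.4
```

>>> send_rows(
  targets=[
    [0, -0.1, 0, 0, 0, 0, 0],
    [0, 0, 0, 0, 0, 0, 0],
  ],
)

```text
time_s: 8.27
position: [0.4943, 0.2278, 0.1386]
tcp_rot: [[0.007, 1.0, 0.003], [1.0, -0.007, 0.0], [0.0, 0.003, -1.0]]
wrist_force: [-0.9, -0.5, 6.3]
width: 0.0146
grasp_force: 70.3
```

>>> send_rows(
  targets=[
    [0, -0.1, 0, 0, 0, 0, 0],
    [0, 0, 0, 0, 0, 0, 0],
  ],
)

```text
time_s: 8.43
position: [0.4941, 0.2278, 0.1386]
tcp_rot: [[0.007, 1.0, 0.004], [1.0, -0.007, 0.0], [0.0, 0.004, -1.0]]
wrist_force: [1.6, -1.3, 5.7]
width: 0.0145
grasp_force: 70.2
```

>>> send_rows(
  targets=[
    [0, -0.1, 0, 0, 0, 0, 0],
    [0, 0, 0, 0, 0, 0, 0],
  ],
)

```text
time_s: 8.6
position: [0.4937, 0.2278, 0.1386]
tcp_rot: [[0.007, 1.0, 0.005], [1.0, -0.007, 0.0], [0.0, 0.005, -1.0]]
wrist_force: [4.6, -1.4, 5.7]
width: 0.0145
grasp_force: 70.2
```

>>> send_rows(
  targets=[
    [0, -0.1, 0, 0, 0, 0, 0],
    [0, 0, 0, 0, 0, 0, 0],
  ],
)

```text
time_s: 8.77
position: [0.4928, 0.2279, 0.1386]
tcp_rot: [[0.007, 1.0, 0.005], [1.0, -0.007, 0.001], [0.001, 0.005, -1.0]]
wrist_force: [5.1, -1.1, 6.2]
width: 0.0144
grasp_force: 70.2
```

>>> send_rows(
  targets=[
    [0, -0.1, 0, 0, 0, 0, 0],
    [0, 0, 0, 0, 0, 0, 0],
  ],
)

```text
time_s: 8.93
position: [0.4918, 0.228, 0.1385]
tcp_rot: [[0.007, 1.0, 0.005], [1.0, -0.007, 0.001], [0.001, 0.005, -1.0]]
wrist_force: [4.3, -0.6, 6.0]
width: 0.0148
grasp_force: 70.2
```

>>> send_rows(
  targets=[
    [0, -0.1, 0, 0, 0, 0, 0],
    [0, 0, 0, 0, 0, 0, 0],
  ],
)

```text
time_s: 9.1
position: [0.4909, 0.228, 0.1386]
tcp_rot: [[0.007, 1.0, 0.005], [1.0, -0.007, 0.001], [0.001, 0.005, -1.0]]
wrist_force: [4.9, 0.9, 5.0]
width: 0.0149
grasp_force: 70.3
```

>>> send_rows(
  targets=[
    [0, -0.1, 0, 0, 0, 0, 0],
    [0, -0.1, 0, 0, 0, 0, 0],
    [0, 0, 0, 0, 0, 0, 0],
  ],
)

```text
time_s: 9.35
position: [0.4891, 0.2281, 0.1387]
tcp_rot: [[0.007, 1.0, 0.006], [1.0, -0.007, 0.001], [0.001, 0.006, -1.0]]
wrist_force: [6.3, -0.6, 6.0]
width: 0.0148
grasp_force: 70.3
```

>>> send_rows(
  targets=[
    [0, 0.2, 0, 0, 0, 0, 0],
    [0, 0.2, 0, 0, 0, 0, 0],
    [0, 0.2, 0, 0, 0, 0, 0],
    [0, 0.1, 0, 0, 0, 0, 0],
    [0, 0.1, 0, 0, 0, 0, 0],
    [0, 0, 0, 0, 0, 0, 0],
  ],
)

```text
time_s: 9.85
position: [0.4897, 0.2281, 0.1384]
tcp_rot: [[0.006, 1.0, -0.008], [1.0, -0.006, 0.002], [0.001, -0.008, -1.0]]
wrist_force: [-14.7, 0.3, 23.0]
width: 0.0147
grasp_force: 72.7
```

>>> send_rows(
  targets=[
    [0, 0.1, 0, 0, 0, 0, 0],
    [0, 0.1, 0, 0, 0, 0, 0],
    [0, 0.1, 0, 0, 0, 0, 0],
    [0, 0, 0, 0, 0, 0, 0],
  ],
)

```text
time_s: 10.18
position: [0.4902, 0.2281, 0.1383]
tcp_rot: [[0.005, 1.0, -0.012], [1.0, -0.005, 0.002], [0.002, -0.012, -1.0]]
wrist_force: [-22.2, -2.1, 28.2]
width: 0.0148
grasp_force: 73.5
```

>>> send_rows(
  targets=[
    [0, 0.1, 0, 0, 0, 0, 0],
    [0, 0.1, 0, 0, 0, 0, 0],
    [0, 0.1, 0, 0, 0, 0, 0],
    [0, 0, 0, 0, 0, 0, 0],
  ],
)

```text
time_s: 10.52
position: [0.4965, 0.2285, 0.1369]
tcp_rot: [[0.005, 1.0, -0.006], [1.0, -0.005, 0.002], [0.002, -0.006, -1.0]]
wrist_force: [-6.6, 2.1, 7.4]
width: 0.0147
grasp_force: 70.6
```

```bash
python3 - <<'E'
from plant import *
from h import *
st=get_state();print(st["position"],st["tcp_rot"].round(4).tolist(),st["wrist_force"],st["torque"])
a=snapshot("scene");b=snapshot("side");pickle.dump((a,b),open("s3.pkl","wb"))
cv2.imwrite("pics/m3.png",np.hstack([cv2.resize(a["image"][260:440,195:375],(400,400),interpolation=cv2.INTER_CUBIC),cv2.resize(b["image"][235:385,235:385],(400,400),interpolation=cv2.INTER_CUBIC)]))
E
```

```text
[0.49646164 0.22854433 0.13694128] [[0.0054, 1.0, -0.0065], [1.0, -0.0053, 0.0025], [0.0024, -0.0065, -1.0]] [-6.63154212  2.13477978  7.39216864] [0.4279107  1.84151039 0.04521962]
```

View pics/m3.png

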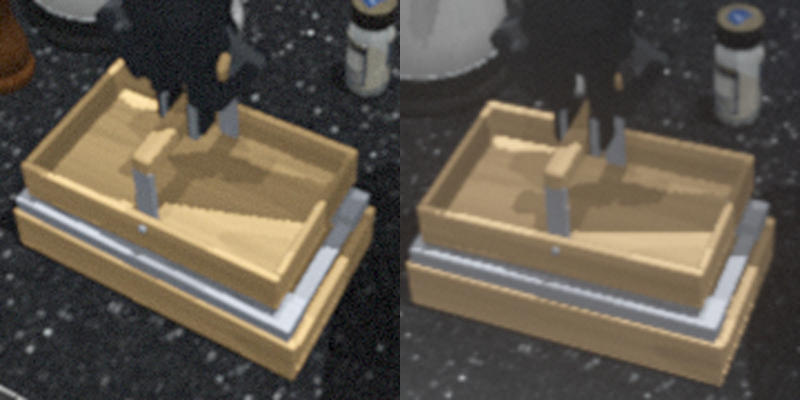

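The tray sits on the frame and appears nearly seated in y. In the scene view its rim corners are at about (206,334), (321,387), (355,330) and (250,288). The frame's corners are at about (203,350), (327,406) and (361,348). I'll fit both in the same images.

```bash
python3 - <<'E'
from h import *
a,b=pickle.load(open("s3.pkl","rb"));z=.104
c=[[.11,.066,z],[-.11,.066,z],[-.11,-.066,z],[.11,-.066,z]]
pa=[(205.8,334.3),(321,387.4),(354.8,329.8),(249.9,288.4)];pb=[(242.5,313.8),(348.3,338.9),(367,293.9),(269.5,273.6)]
f=[[.12,.068,.06],[-.12,.068,.06],[-.12,-.068,.06]]
fa=[(203.1,350),(326.9,406.3),(361.5,347.8)];fb=[(239.5,324.3),(353.5,356.9),(373,311.1)]
for n,o in(("tray s",[(a,c,pa)]),("tray d",[(b,c,pb)]),("tray",[(a,c,pa),(b,c,pb)]),("frame s",[(a,f,fa)]),("frame d",[(b,f,fb)]),("frame",[(a,f,fa),(b,f,fb)])):
    p,r=fit(o,[.49,.23,0]);print(n,p[:2].round(4),np.degrees(p[2]).round(2),r.round(1).tolist())
E
```

```text
tray s [0.4917 0.2308] -0.4 [[-1.3, -0.0], [0.1, 1.5], [2.4, -0.7], [-0.2, -2.8]]
tray d [0.4945 0.2295] 0.08 [[-1.4, -0.5], [1.1, 0.5], [1.3, 0.2], [-1.4, -1.0]]
tray [0.4928 0.2301] -0.15 [[-1.6, -0.3], [-0.0, 0.7], [2.0, -1.5], [-0.8, -3.1], [-0.7, -0.3], [1.7, 1.0], [2.1, 0.7], [-0.6, -0.8]]
frame s [0.4915 0.2299] 0.17 [[0.0, -0.2], [-0.0, 1.8], [0.0, -1.8]]
frame d [0.4945 0.2232] -2.31 [[0.1, 0.6], [-1.0, 0.0], [0.9, -0.7]]
frame [0.493  0.2278] -0.35 [[0.2, -2.0], [-0.9, 0.7], [-0.2, -2.4], [-0.1, 3.9], [0.9, 0.7], [0.5, -0.6]]
```

The tray dropped about 1.7 mm at x≈0.4965, which is as far down as I had commanded. The lugs are probably entering. I'll ease the side force and lower further.

>>> send_rows(
  targets=[
    [0, -0.15, 0.1, 0, 0, 0, 0],
    [0, -0.1, 0, 0, 0, 0, 0],
    [0, 0, 0, 0, 0, 0, 0],
  ],
)

```text
time_s: 10.87
position: [0.4956, 0.2283, 0.1352]
tcp_rot: [[0.006, 1.0, -0.004], [1.0, -0.006, 0.002], [0.002, -0.004, -1.0]]
wrist_force: [-3.2, 3.3, -1.6]
width: 0.0147
grasp_force: 69.3
```

>>> send_rows(
  targets=[
    [0, 0, 0.1, 0, 0, 0, 0],
    [0, 0, 0, 0, 0, 0, 0],
  ],
)

```text
time_s: 11.03
position: [0.4959, 0.2282, 0.1343]
tcp_rot: [[0.007, 1.0, -0.004], [1.0, -0.007, 0.002], [0.002, -0.004, -1.0]]
wrist_force: [-4.1, 3.1, -0.9]
width: 0.0151
grasp_force: 69.5
```

The lugs are going in. I'll keep lowering with small relief shifts.

>>> send_rows(
  targets=[
    [0.05, -0.1, 0.1, 0, 0, 0, 0],
    [0.05, 0, 0.1, 0, 0, 0, 0],
    [0, 0, 0, 0, 0, 0, 0],
  ],
)

```text
time_s: 11.28
position: [0.4957, 0.2286, 0.1325]
tcp_rot: [[0.007, 1.0, -0.002], [1.0, -0.007, -0.0], [-0.0, -0.002, -1.0]]
wrist_force: [-3.9, 3.5, -3.4]
width: 0.0146
grasp_force: 69.2
```

>>> send_rows(
  targets=[
    [0, 0, 0.1, 0, 0, 0, 0],
    [0, 0, 0.1, 0, 0, 0, 0],
    [0, 0, 0, 0, 0, 0, 0],
  ],
)

```text
time_s: 11.53
position: [0.4958, 0.2285, 0.1307]
tcp_rot: [[0.007, 1.0, -0.002], [1.0, -0.007, 0.0], [0.0, -0.002, -1.0]]
wrist_force: [-4.6, 2.8, -2.3]
width: 0.0148
grasp_force: 69.5
```

>>> send_rows(
  targets=[
    [0, 0, 0.1, 0, 0, 0, 0],
    [0, 0, 0, 0, 0, 0, 0],
  ],
)

```text
time_s: 11.7
position: [0.4956, 0.2288, 0.1301]
tcp_rot: [[0.007, 1.0, -0.002], [1.0, -0.007, 0.001], [0.001, -0.002, -1.0]]
wrist_force: [-6.0, 4.7, 0.6]
width: 0.0147
grasp_force: 69.9
```

>>> send_rows(
  targets=[
    [0.1, -0.15, 0, 0, 0, 0, 0],
    [0, 0, 0.1, 0, 0, 0, 0],
    [0, 0, 0, 0, 0, 0, 0],
  ],
)

```text
time_s: 11.95
position: [0.4949, 0.2292, 0.1291]
tcp_rot: [[0.007, 1.0, -0.001], [1.0, -0.007, -0.001], [-0.001, -0.001, -1.0]]
wrist_force: [-3.8, 0.0, -2.2]
width: 0.0147
grasp_force: 69.5
```

>>> send_rows(
  targets=[
    [0, 0, 0.1, 0, 0, 0, 0],
    [0, 0, 0, 0, 0, 0, 0],
  ],
)

```text
time_s: 12.12
position: [0.4948, 0.2292, 0.1288]
tcp_rot: [[0.007, 1.0, -0.001], [1.0, -0.007, -0.001], [-0.001, -0.001, -1.0]]
wrist_force: [-6.3, -0.1, 5.6]
width: 0.0148
grasp_force: 70.2
```

The tray is home: TCP z 0.1288, exactly 10 mm below the flat, and the force starts to rise. I'll release and retreat straight up.

>>> send_rows(
  targets=[
    [0, 0, -0.1, 0, 0, 0, 0],
    [0, 0, 0, 0, 0, 0, 0.3],
    [0, 0, 0, 0, 0, 0, 0.5],
    [0, 0, 0, 0, 0, 0, 0.6],
    [0, 0, 0, 0, 0, 0, 0.6],
    [0, 0, 0, 0, 0, 0, 0.6],
    [0, 0, 0, 0, 0, 0, 0.6],
  ],
)

```text
time_s: 12.7
position: [0.4956, 0.2295, 0.1294]
tcp_rot: [[0.007, 1.0, 0.001], [1.0, -0.007, -0.0], [-0.0, 0.001, -1.0]]
wrist_force: [-0.5, -0.2, 1.4]
width: 0.0514
grasp_force: 0.0
```

>>> send_rows(
  targets=[
    [0, 0, -1, 0, 0, 0, 0.6],
    [0, 0, -2, 0, 0, 0, 0.6],
    [0, 0, -3, 0, 0, 0, 0.8],
    [0, 0, -3, 0, 0, 0, 1],
    [0, 0, -1, 0, 0, 0, 1],
    [0, 0, 0, 0, 0, 0, 1],
  ],
)

```text
time_s: 13.2
position: [0.4973, 0.2303, 0.2331]
tcp_rot: [[0.007, 1.0, 0.006], [1.0, -0.007, 0.002], [0.002, 0.006, -1.0]]
wrist_force: [-0.1, 0.1, -0.5]
width: 0.0854
grasp_force: 0.0
```

```bash
python3 - <<'E'
from plant import *
from h import *
s=snapshot("side")
cv2.imwrite("pics/m4.png",cv2.resize(s["image"][215:395,225:425],(800,600),interpolation=cv2.INTER_CUBIC)[:,:])
plan([.442,-.002,.23],180,18)
E
```

```text
[[-1.3, -0.3, 0.0, 0.0, 0.0, -5.0, 1], [-1.3, -0.4, 0.0, 0.0, 0.0, -5.0, 1], [-1.2, -0.5, 0.0, 0.0, 0.0, -5.0, 1], [-1.1, -0.6, 0.0, 0.0, 0.0, -5.0, 1], [-1.2, -0.7, 0.0, 0.0, 0.0, -5.0, 1], [-1.0, -0.8, 0.0, 0.0, 0.0, -5.0, 1], [-1.0, -0.9, 0.0, 0.0, 0.0, -5.0, 1], [-0.9, -1.0, 0.0, 0.0, 0.0, -5.0, 1], [-0.7, -1.1, 0.0, 0.0, 0.0, -5.0, 1], [-0.8, -1.1, 0.0, 0.0, 0.0, -5.0, 1]]
[[-0.6, -1.2, 0.0, 0.0, 0.0, -5.0, 1], [-0.5, -1.2, 0.0, 0.0, 0.0, -5.0, 1], [-0.4, -1.2, 0.0, 0.0, 0.0, -5.0, 1], [-0.2, -1.3, 0.0, 0.0, 0.0, -5.0, 1], [-0.2, -1.4, 0.0, 0.0, 0.0, -5.0, 1], [-0.1, -1.3, 0.0, 0.0, 0.0, -5.0, 1], [0.1, -1.3, 0.0, 0.0, 0.0, -5.0, 1], [0.2, -1.3, 0.0, 0.0, 0.0, -5.0, 1]]
end [ 0.4418 -0.002   0.2304] xang 179.6 of [0.442, -0.002, 0.23] 180
```

View pics/m4.png

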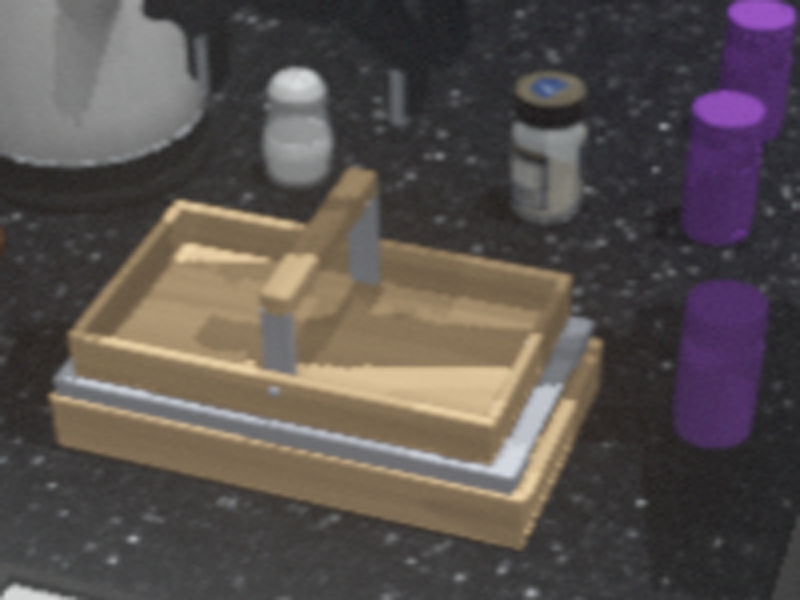

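The tray sits flush and level on the frame, with no gap between them along (270,410)–(500,460) in the crop. Now for the jar.

>>> send_rows(
  targets=[
    [-1.3, -0.3, 0, 0, 0, -5, 1],
    [-1.3, -0.4, 0, 0, 0, -5, 1],
    [-1.2, -0.5, 0, 0, 0, -5, 1],
    [-1.1, -0.6, 0, 0, 0, -5, 1],
    [-1.2, -0.7, 0, 0, 0, -5, 1],
    [-1.0, -0.8, 0, 0, 0, -5, 1],
    [-1.0, -0.9, 0, 0, 0, -5, 1],
    [-0.9, -1.0, 0, 0, 0, -5, 1],
    [-0.7, -1.1, 0, 0, 0, -5, 1],
    [-0.8, -1.1, 0, 0, 0, -5, 1],
  ],
)

```text
time_s: 14.08
position: [0.4636, 0.0998, 0.2274]
tcp_rot: [[-0.764, 0.645, -0.004], [0.645, 0.764, -0.0], [0.003, -0.002, -1.0]]
wrist_force: [0.7, -0.1, -0.1]
width: 0.0853
grasp_force: 0.0
```

>>> send_rows(
  targets=[
    [-0.6, -1.2, 0, 0, 0, -5, 1],
    [-0.5, -1.2, 0, 0, 0, -5, 1],
    [-0.4, -1.2, 0, 0, 0, -5, 1],
    [-0.2, -1.3, 0, 0, 0, -5, 1],
    [-0.2, -1.4, 0, 0, 0, -5, 1],
    [-0.1, -1.3, 0, 0, 0, -5, 1],
    [0.1, -1.3, 0, 0, 0, -5, 1],
    [0.2, -1.3, 0, 0, 0, -5, 1],
    [0, 0, 0, 0, 0, 0, 1],
    [0, 0, 0, 0, 0, 0, 1],
  ],
)

```text
time_s: 14.92
position: [0.4399, -0.0023, 0.228]
tcp_rot: [[-1.0, 0.01, -0.002], [0.01, 1.0, 0.001], [0.002, 0.001, -1.0]]
wrist_force: [-0.4, -0.0, 0.4]
width: 0.0852
grasp_force: 0.0
```

```bash
python3 - <<'E'
from plant import *
from h import *
s=snapshot("wrist");cv2.imwrite("pics/w5.png",s["image"]);pickle.dump(s,open("w5.pkl","wb"))
st=get_state();print(st["position"],st["tcp_rot"].round(3).tolist())
print(proj(s,[[.4422,-.0018,.105],[.4422,-.0018,0]]).round(0).tolist())
E
```

```text
[ 0.44011874 -0.00199677  0.22827233] [[-1.0, 0.009, -0.002], [0.009, 1.0, 0.001], [0.002, 0.001, -1.0]]
[[321.0, 236.0], [321.0, 204.0]]
```

View pics/w5.png

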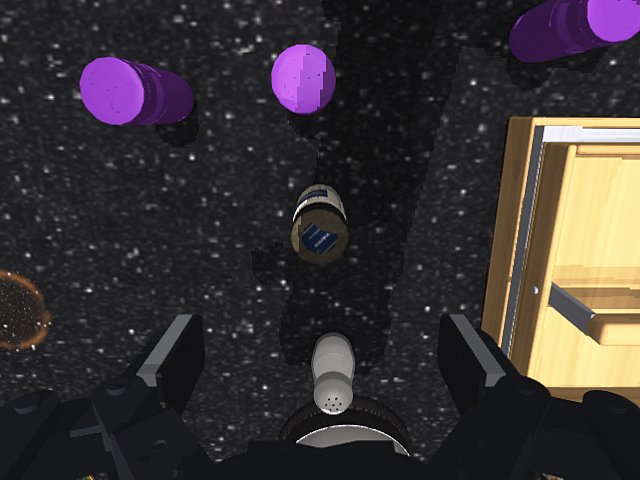

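The wrist view shows the jar's cap at (320,236), as predicted, with the fingers clear on both sides. I'll go down and grip it.

>>> send_rows(
  targets=[
    [-0.2, 0, 2, 0, 0, 0, 1],
    [0, 0, 3, 0, 0, 0, 1],
    [0, 0, 3, 0, 0, 0, 1],
    [0, 0, 3, 0, 0, 0, 1],
    [0, 0, 2.5, 0, 0, 0, 1],
    [0, 0, 2, 0, 0, 0, 1],
    [0, 0, 1.5, 0, 0, 0, 1],
    [0, 0, 0, 0, 0, 0, 0.7],
    [0, 0, 0, 0, 0, 0, 0.5],
    [0, 0, 0, 0, 0, 0, 0.4],
  ],
  newtons=30,
)

```text
time_s: 15.8
position: [0.4433, -0.0019, 0.0598]
tcp_rot: [[-1.0, 0.007, 0.001], [0.007, 1.0, 0.0], [-0.001, 0.0, -1.0]]
wrist_force: [0.1, -0.1, 0.6]
width: 0.0516
grasp_force: 0.0
```

>>> send_rows(
  targets=[
    [0, 0, 0, 0, 0, 0, 0.2],
    [0, 0, 0, 0, 0, 0, 0.2],
    [0, 0, 0, 0, 0, 0, 0.2],
    [0, 0, 0, 0, 0, 0, 0.2],
  ],
)

```text
time_s: 16.13
position: [0.4439, -0.0024, 0.0603]
tcp_rot: [[-1.0, 0.007, 0.002], [0.007, 1.0, -0.0], [-0.002, -0.0, -1.0]]
wrist_force: [-0.6, 0.1, 6.4]
width: 0.0399
grasp_force: 31.4
```

>>> send_rows(
  targets=[
    [0, 0, -0.5, 0, 0, 0, 0.2],
    [0, 0, -1.5, 0, 0, 0, 0.2],
    [0, 0, -2.5, 0, 0, 0, 0.2],
    [0, 0, -3, 0, 0, 0, 0.2],
    [0, 0, -3, 0, 0, 0, 0.2],
    [0, 0, -2.5, 0, 0, 0, 0.2],
    [0, 0, -1.5, 0, 0, 0, 0.2],
    [0, 0, -0.5, 0, 0, 0, 0.2],
    [0, 0, 0, 0, 0, 0, 0.2],
  ],
)

```text
time_s: 16.88
position: [0.4434, -0.0024, 0.2104]
tcp_rot: [[-1.0, 0.007, 0.002], [0.007, 1.0, -0.0], [-0.002, -0.0, -1.0]]
wrist_force: [1.5, -0.5, -1.8]
width: 0.0401
grasp_force: 30.8
```

```bash
python3 - <<'E'
from h import *
plan([.437,.229,.21],180,12,.2)
E
```

```text
[[0.1, 1.9, 0.0, -0.0, 0.0, -0.0, 0.2], [0.0, 2.0, 0.0, -0.0, 0.0, -0.0, 0.2], [0.1, 1.9, 0.0, -0.0, 0.0, -0.0, 0.2], [0.1, 1.9, 0.0, -0.0, 0.0, -0.0, 0.2], [0.0, 1.9, 0.0, -0.0, 0.0, -0.0, 0.2], [0.1, 2.0, 0.0, -0.0, 0.0, -0.0, 0.2], [0.1, 1.9, 0.0, -0.0, 0.0, -0.0, 0.2], [0.0, 1.9, 0.0, -0.0, 0.0, -0.0, 0.2], [0.1, 2.0, 0.0, -0.0, 0.0, -0.0, 0.2], [0.1, 1.9, 0.0, -0.0, 0.0, -0.0, 0.2]]
[[0.0, 1.9, 0.0, -0.0, 0.0, -0.0, 0.2], [0.1, 1.9, 0.0, -0.0, 0.0, -0.0, 0.2]]
end [0.4371 0.2286 0.2103] xang 179.6 of [0.437, 0.229, 0.21] 180
```

>>> send_rows(
  targets=[
    [0, 1.0, 0, 0, 0, 0, 0.2],
    [0.1, 2.0, 0, 0, 0, 0, 0.2],
    [0.1, 2.0, 0, 0, 0, 0, 0.2],
    [0.1, 2.0, 0, 0, 0, 0, 0.2],
    [0.1, 2.0, 0, 0, 0, 0, 0.2],
    [0.1, 2.0, 0, 0, 0, 0, 0.2],
    [0.1, 2.0, 0, 0, 0, 0, 0.2],
    [0, 2.0, 0, 0, 0, 0, 0.2],
    [0, 2.0, 0, 0, 0, 0, 0.2],
    [0, 2.0, 0, 0, 0, 0, 0.2],
  ],
)

```text
time_s: 17.72
position: [0.4364, 0.1891, 0.2073]
tcp_rot: [[-1.0, 0.007, -0.004], [0.007, 1.0, -0.001], [0.004, -0.001, -1.0]]
wrist_force: [-0.7, 0.7, -1.5]
width: 0.04
grasp_force: 30.8
```

>>> send_rows(
  targets=[
    [0, 2.0, 0, 0, 0, 0, 0.2],
    [0, 1.5, 0, 0, 0, 0, 0.2],
    [0, 0.6, 0, 0, 0, 0, 0.2],
    [0, 0, 0, 0, 0, 0, 0.2],
    [0, 0, 0, 0, 0, 0, 0.2],
  ],
)

```text
time_s: 18.13
position: [0.4375, 0.2285, 0.2081]
tcp_rot: [[-1.0, 0.006, -0.002], [0.006, 1.0, -0.001], [0.002, -0.001, -1.0]]
wrist_force: [-0.1, 0.1, -1.7]
width: 0.0397
grasp_force: 30.8
```

Now I'll lower towards contact, expected at TCP z ≈ 0.125.

>>> send_rows(
  targets=[
    [0, 0, 1.5, 0, 0, 0, 0.2],
    [0, 0, 2, 0, 0, 0, 0.2],
    [0, 0, 2, 0, 0, 0, 0.2],
    [0, 0, 1.5, 0, 0, 0, 0.2],
    [0, 0, 0.7, 0, 0, 0, 0.2],
    [0, 0, 0, 0, 0, 0, 0.2],
    [0, 0, 0, 0, 0, 0, 0.2],
  ],
)

```text
time_s: 18.72
position: [0.4384, 0.2282, 0.1324]
tcp_rot: [[-1.0, 0.008, -0.001], [0.008, 1.0, -0.0], [0.001, -0.0, -1.0]]
wrist_force: [1.0, 0.4, -0.1]
width: 0.04
grasp_force: 30.9
```

>>> send_rows(
  targets=[
    [0, 0, 0.2, 0, 0, 0, 0.2],
    [0, 0, 0.1, 0, 0, 0, 0.2],
    [0, 0, 0, 0, 0, 0, 0.2],
  ],
)

```text
time_s: 18.97
position: [0.4389, 0.2288, 0.1299]
tcp_rot: [[-1.0, 0.007, 0.001], [0.007, 1.0, 0.0], [-0.001, 0.0, -1.0]]
wrist_force: [-0.2, 0.2, -1.2]
width: 0.0402
grasp_force: 30.9
```

>>> send_rows(
  targets=[
    [0, 0, 0.1, 0, 0, 0, 0.2],
    [0, 0, 0, 0, 0, 0, 0.2],
  ],
)

```text
time_s: 19.13
position: [0.4385, 0.2288, 0.1285]
tcp_rot: [[-1.0, 0.007, 0.0], [0.007, 1.0, 0.0], [-0.0, 0.0, -1.0]]
wrist_force: [0.2, -0.8, -0.7]
width: 0.04
grasp_force: 30.9
```

>>> send_rows(
  targets=[
    [0, 0, 0.1, 0, 0, 0, 0.2],
    [0, 0, 0.1, 0, 0, 0, 0.2],
    [0, 0, 0, 0, 0, 0, 0.2],
  ],
)

```text
time_s: 19.38
position: [0.4382, 0.2287, 0.1261]
tcp_rot: [[-1.0, 0.007, -0.0], [0.007, 1.0, -0.0], [0.0, -0.0, -1.0]]
wrist_force: [0.5, 0.3, -0.5]
width: 0.0401
grasp_force: 30.9
```

>>> send_rows(
  targets=[
    [0, 0, 0.1, 0, 0, 0, 0.2],
    [0, 0, 0, 0, 0, 0, 0.2],
  ],
)

```text
time_s: 19.55
position: [0.4385, 0.2288, 0.1254]
tcp_rot: [[-1.0, 0.007, 0.0], [0.007, 1.0, 0.0], [-0.0, 0.0, -1.0]]
wrist_force: [0.0, 0.3, -0.7]
width: 0.0402
grasp_force: 31.0
```

>>> send_rows(
  targets=[
    [0, 0, 0.05, 0, 0, 0, 0.2],
    [0, 0, 0, 0, 0, 0, 0.2],
  ],
)

```text
time_s: 19.72
position: [0.4386, 0.2288, 0.1253]
tcp_rot: [[-1.0, 0.007, 0.001], [0.007, 1.0, 0.0], [-0.001, 0.0, -1.0]]
wrist_force: [-0.9, -1.0, 4.9]
width: 0.04
grasp_force: 31.4
```

The jar is in contact with the floor at about 6 N. I'll release and retreat.

>>> send_rows(
  targets=[
    [0, 0, -0.05, 0, 0, 0, 0.48],
    [0, 0, 0, 0, 0, 0, 0.55],
    [0, 0, 0, 0, 0, 0, 0.65],
    [0, 0, 0, 0, 0, 0, 0.8],
    [0, 0, 0, 0, 0, 0, 1],
    [0, 0, 0, 0, 0, 0, 1],
    [0, 0, 0, 0, 0, 0, 1],
  ],
)

```text
time_s: 20.3
position: [0.4384, 0.2287, 0.1252]
tcp_rot: [[-1.0, 0.007, -0.0], [0.007, 1.0, -0.0], [0.0, -0.0, -1.0]]
wrist_force: [0.4, -0.5, -0.7]
width: 0.085
grasp_force: 0.0
```

>>> send_rows(
  targets=[
    [0, 0, -0.5, 0, 0, 0, 1],
    [0, 0, -1.5, 0, 0, 0, 1],
    [0, 0, -2.5, 0, 0, 0, 1],
    [0, 0, -3, 0, 0, 0, 1],
    [0, 0, -3, 0, 0, 0, 1],
    [0, 0, -2, 0, 0, 0, 1],
    [0, 0, -1, 0, 0, 0, 1],
    [0, 0, 0, 0, 0, 0, 1],
    [0, 0, 0, 0, 0, 0, 1],
    [0, 0, 0, 0, 0, 0, 1],
  ],
)

```text
time_s: 21.13
position: [0.4375, 0.2284, 0.2588]
tcp_rot: [[-1.0, 0.007, -0.002], [0.007, 1.0, -0.001], [0.002, -0.001, -1.0]]
wrist_force: [0.1, 0.9, -0.0]
width: 0.0855
grasp_force: 0.0
```

```bash
python3 - <<'E'
from plant import *
from h import *
s=snapshot("side")
cv2.imwrite("pics/m6.png",cv2.resize(s["image"][170:410,160:480],(800,600),interpolation=cv2.INTER_CUBIC))
print(get_state()["wrist_force"],get_state()["position"])
E
```

```text
[-0.60686907  0.1505943   0.33407625] [0.43740897 0.22837065 0.258582  ]
```

View pics/m6.png

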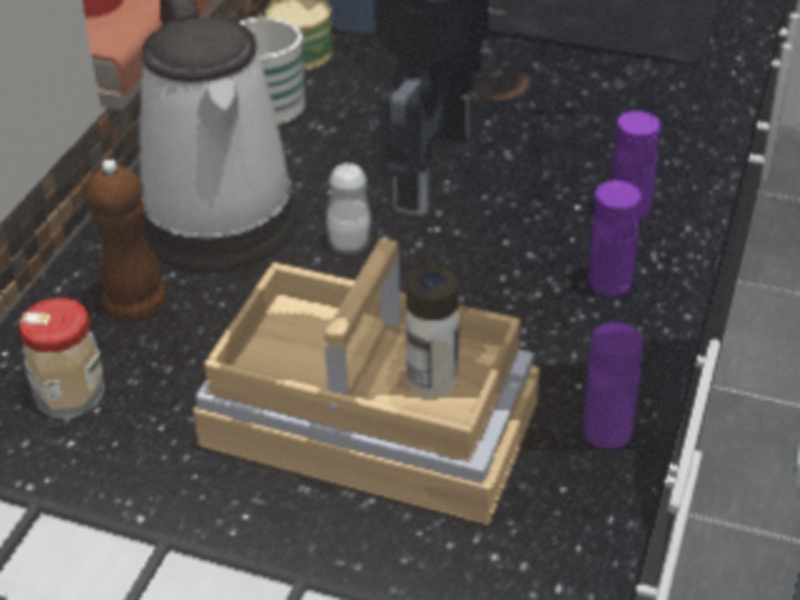

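The jar stands upright in the stacked tray at about (433,330), the tray is flush on the frame, and the bystanders have not moved. The gripper is clear.

```bash
python3 -c "
from plant import *
print(close_job())"
```

```text
the job is handed in; nothing more can be done
None
```

The handled tray is fully home on the lower tray and the spice jar stands upright in it, with everything released and the bystanders where they were; the job is handed in (no verdict was returned), though while feeling for the sockets the tray caught once and the wrist force reached about 28 N up and 22 N sideways before it slid in.

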